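Put the specimen clamp away in the accessory drawer

TASK

Put the specimen clamp (the forked aluminium block with two small cap screws on top) into the open drawer of the accessory unit: set it down flat on its underside on the drawer's floor, without dropping it, and let go. Then slide the drawer fully shut with the clamp inside.

Things in the scene. Friction and masses are not known exactly. Their poses are not given: they have to be found in the camera images.
- clamp: Loose aluminium block, 70 long (x) x 44 wide (y) x 32 mm high (z up), about 0.25 kg, upright on the bench, left or right of the drawer unit. Its +x end is a fork: two 14 mm prongs with a 16 mm slot between, a cap screw (10 mm wide, 5 high) on each. Flat sides: grip across the 44 mm. Origin: centre of underside. Not wanted: a long plain bar, a round load cell, an angle bracket.
- drawer (a joint): Top drawer of the grey two-drawer unit (260 mm deep, 220 wide, 140 high, on the bench, front towards the robot). Value: how far it is open, m; 0 is fully shut on its end stop. Starts 0.13 to 0.17 open, stop at 0.18. Slides with about 1 N friction plus 4 N per m/s and stays where left. The lower drawer is shut and fixed.
- drawer_floor (a point): Centre of the top drawer's inner floor, 79 mm above the bench; moves with it. x points into the unit (the way it shuts), y left, z up. Inside 215 mm long (x), 182 wide (y); 6 mm walls rise 38 mm, the front panel (outer face at x = -128 mm) rises 50 mm above the floor. Uncovered floor: from x = -107 mm to x = -113 mm plus the joint value; the rest is under the unit's top.
- drawer_handle (a point): Middle of the top drawer's handle: a level steel bar 11 mm thick, 100 mm long (along y), 35 mm in front of the front panel, 103 mm above the bench, 37 mm below the unit's top; axes as at the drawer floor. It moves with the drawer and lies at x = -163 mm, z = +24 mm from the floor's centre. The fixed lower drawer has a like handle 40 mm above the bench.
Mind the look-alikes: they are no part of the job. Leave any purple, turquoise or yellow look-alike of the clamp alone.

How it is judged:
By the outcome, as a careful person would: the job done as asked, in the order asked, and still so for the second after the job is handed in, with the robot touching nothing.
It also fails if it takes over 54 s, if anything falls off the work surface, if the arm or the gripper's body presses on something with over 40 N, if the wrist force passes 120 N, or if a joint passes its speed limit or range.

ROBOT

A 6-joint arm with a two-finger parallel gripper is mounted at the origin on the work surface. World frame = base frame: x ahead of the robot, y to its left, z up, the work surface at z = 0. Lengths are in mm, angles in rad, forces in N, time in s.
With the tool pointing down it reaches from about 300 to 775 mm from the base axis. Payload 14.6 kg.
Tool frame: the origin (TCP) lies at the very end of the fingers, on their centre line; the grasp point (between the pads) lies 19 mm behind it; z points along the fingers, y is the line along which they close (so a half turn about z gives the same grasp; the last joint's range is limited). The gripper opens to 94 mm and grips with 3 to 60 N. Pads are 16 mm wide; open, the fingers measure 119 mm over their backs; the gripper's body (75 mm by 177 mm) begins 78 mm behind the grasp point.
Start: joints at [-1.371, 0.3, 1.521, -0, 1.321, -0.067], TCP at [144.999, -530.532, 205.446] pointing down, gripper open.
Joint ranges: [-3.03, 3.03], [-0.79, 2.21], [0.23, 2.52], [-1.04, 4.18], [0, 3.07], [-2.55, 2.55]. Speed limits (rad/s): [2.22, 2.22, 2.57, 3.14, 3.14, 3.14].

INTERFACE

Orientations are given as [roll, pitch, yaw] about the fixed x, y, z axes, in that order (R = Rz(yaw) Ry(pitch) Rx(roll)).
In Python, from cell import read_state, viewer, manip, models gives the robot as it stands.
- The arm moves only by the tool carry_out, never from a script. Its argument "deltas" is a list of rows, each an object with "dp": the shift along the tool's x, y, z in mm, a list of three; "roll": the turn about the tool's z in degrees; "gripper": the opening, from -1 (shut) to 1 (fully open), so that 0 is half open. In form: [{"dp": [tx, ty, tz], "roll": roll, "gripper": gripper}, ...]. A call has 1 to 12 rows; each row is the pose to reach, as a shift and turn from the pose commanded when the call began, along the tool's axes at that moment; what a row does not reach only later rows make up. A row lasts 1/12 s, in which the tool goes at most 41.7 mm and 7.16 degrees, less where a joint would pass 70% of its speed; a pose out of reach is approached as far as the arm can. A call with a gripper value outside its range is refused whole. The fingers move at their own pace and stop on an object; "newtons" is the grip in N (left out, the last holds). Time passes only in rows, so rows that repeat a pose let the fingers close. It gives the time, the measured TCP pose, the force, the opening and the grip force at its end, in the units of the state.
- read_state(): the state, without advancing time (a new reading comes with each control period).
- viewer.camera(name): name is "side" or "top" or "wrist"; returns the picture (420x560x3 uint8, red, green, blue); there is no depth.
- viewer.camera_params(name): a dict with "fovy" (degrees; the focal length in pixels is half the picture's height over the tangent of half this angle, whatever the lens; pixels are square), "cx", "cy" (the principal point, pixels), "eye" and "attitude" of the camera in the world; the wrist camera has in their place "T_tool_cam" (4x4, takes a point from camera to tool coordinates, whose origin is the TCP and whose axes are the flange's). Camera axes: x right, y up, looking along -z (the intrinsics and any distortion apply to the point x, -y, -z); pixel columns grow to the right and rows downward; lengths in mm; the calibration is good to about 2 mm. A picture is of the moment at which its call begins: read the wrist's pose just before it. camera_params takes no time and is no camera call.
- manip.sign_off(): hands the job in; it is judged then, once.
Trained networks look in the newest picture that a camera, given by its name, has taken for a name from the list of things; names that differ only in an ending like _2 or _b are one class to them, and where a whole thing is asked for, a point or a joint stands for the part that bears it (a point fixed in the world has none). Each returns a list of dicts, best first, with "p" (0 to 1); they miss things now and then, are a little off and sometimes report something else, mostly with a low value. They report only what shows in the picture. A call takes as long as a camera call. They do not tell look-alikes from the thing itself.
- models.cut_out(camera, label): "region" (420x560 bool, what is visible of it) and "box" ([left, top, right, bottom] in pixels, round what is visible of it).
The state is a dict: "clock": time; "joints": joint angles; "qd": joint speeds; "effort": joint torques, N m; "eef_pos": TCP position; "eef_rot": TCP orientation; "wrist_force": force on the tool from outside, world axes, zero at the start; "moment": the same for the moment, N m; "finger_gap": finger opening in mm; "finger_force": force on a finger pad.
Only numpy, scipy, OpenCV 4.12 (cv2) and the standard library are available. Lean on these libraries where they do the work, as an engineer would, in place of code of your own. Each camera call takes 0.05 s, during which the arm holds its last target. There are 200 camera calls.

## Working session

There is one attempt and no reset: what is moved stays moved. The work goes in short steps, Python scripts to look and compute and a tool call to move; the robot and the scene stay as the last step left them, time stands still between calls to the robot, and variables do not carry over. Pictures are saved under pics/ and viewed, at most 10 in all, crops included, and the job is handed in when it is done.

Besides the shell and the picture viewer there is one more tool, called after "Call:" by a JSON object that holds its "name" and its "arguments", one argument or row to a line. carry_out: Moves the arm, as the interface text tells. Its arguments: {"type":"object","properties":{"deltas":{"type":"array"},"newtons":{"type":"number"}},"required":["deltas"]}

```bash
mkdir -p pics
cat > h.py <<'E'
import numpy as np,cv2
from cell import read_state,viewer,manip,models
from scipy.spatial.transform import Rotation as R
def shot(c,f=None):
    im=viewer.camera(c)
    if f: cv2.imwrite('pics/'+f,im[:,:,::-1])
    return im
E
python3 - <<'E'
from h import *
s=read_state();print(s)
a=shot('side');b=shot('top')
cv2.imwrite('pics/a.png',cv2.resize(a,(560,420))[:,:,::-1]);cv2.imwrite('pics/b.png',b[:,:,::-1])
for c in('side','top','wrist'):print(c,viewer.camera_params(c))
for c in('side','top'):
  for l in('clamp','drawer','drawer_handle'):
    print(c,l,[(round(d['p'],2),d['box'],int(d['region'].sum())) for d in models.cut_out(c,l)])
E
```

```text
{'clock': 0.0, 'joints': array([-1.37058297e+00,  3.00520872e-01,  1.52160441e+00,  9.45816015e-06,
        1.32071434e+00, -6.66159181e-02]), 'qd': array([ 0.00175934,  0.00015829, -0.00067617, -0.00115063, -0.00124814,
        0.00092846]), 'effort': array([-1.91110121e-03, -5.31809235e+01, -3.52733588e+01,  7.07719359e-02,
        2.44157261e-02, -8.48927789e-05]), 'eef_pos': array([ 144.95664557, -530.26634165,  204.84916864]), 'eef_rot': array([-3.14034906e+00, -9.21475686e-05,  2.66826868e-01]), 'wrist_force': array([-0.23165884,  0.238488  , -0.56120625]), 'moment': array([ 0.0148513 ,  0.00318407, -0.01650728]), 'finger_force': 0.0, 'finger_gap': 94.03566642536123}
side {'fovy': 51.95073663925109, 'cx': 280.17704456552576, 'cy': 213.48518621847288, 'eye': array([ 425.53906151, -970.22029021,  781.49405311]), 'attitude': array([ 9.37922772e-01,  3.65317574e-04, -1.78616518e-01])}
top {'fovy': 42.176827163910396, 'cx': 283.9784588651002, 'cy': 201.9844306700925, 'eye': array([ 440.23745395,  -56.00371678, 1674.73031012]), 'attitude': array([ 0.09846108,  0.01984497, -1.56423577
[... 481 characters left out ...]
8.4, 294.5], 581), (0.79, [175.8, 334.1, 219.8, 373.4], 937), (0.72, [195.6, 260.3, 231.6, 289.8], 632), (0.63, [200.8, 293.9, 238.9, 323.6], 800), (0.62, [240.8, 324.7, 274.1, 355.0], 872)]
side drawer [(0.64, [231.3, 172.3, 317.0, 235.9], 3809)]
side drawer_handle [(0.71, [230.8, 173.8, 315.4, 235.8], 3915)]
top clamp [(0.85, [330.8, 226.5, 358.8, 245.8], 318), (0.63, [397.4, 270.3, 417.0, 299.9], 302), (0.61, [397.8, 228.9, 415.6, 256.1], 394), (0.59, [361.8, 250.0, 383.6, 283.2], 323), (0.55, [232.8, 163.0, 310.1, 248.4], 4556), (0.54, [322.2, 258.3, 343.3, 284.1], 292)]
top drawer [(0.96, [234.2, 166.4, 309.9, 250.2], 4720)]
top drawer_handle [(0.89, [231.3, 168.4, 309.7, 250.0], 4437)]
```

Run:
```python
import cv2
b=cv2.imread('pics/b.png');a=cv2.imread('pics/a.png')
cv2.imwrite('pics/c1.png',cv2.resize(b[150:310,220:430],(788,600),interpolation=cv2.INTER_CUBIC))
cv2.imwrite('pics/c2.png',cv2.resize(a[155:385,150:340],(496,600),interpolation=cv2.INTER_CUBIC))
```

```text
(no output)
```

View pics/c1.png

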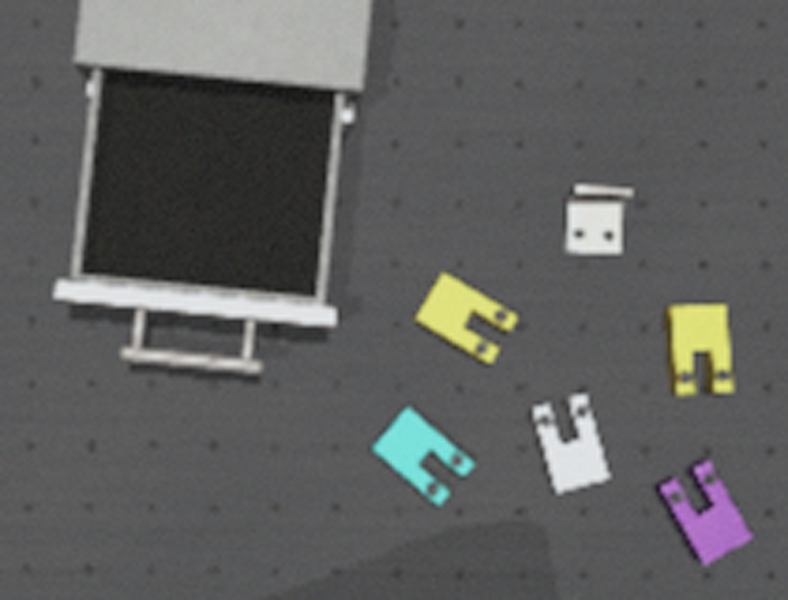

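View pics/c2.png

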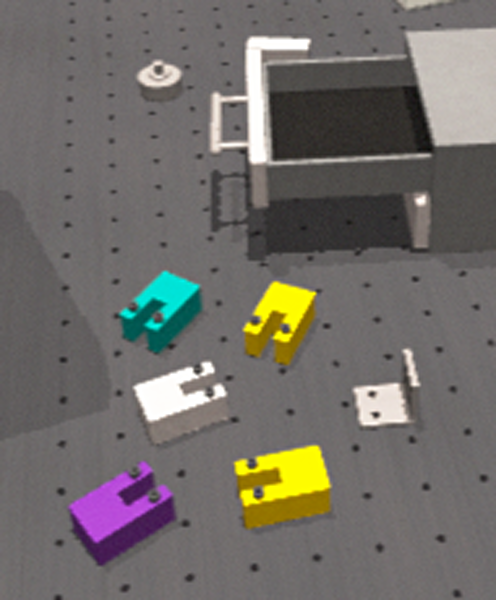

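```bash
cat >> h.py <<'E'
def ray(c,uv,z,state=None):
    p=viewer.camera_params(c);f=210/np.tan(np.radians(p['fovy']/2))
    uv=np.atleast_2d(uv).astype(float)
    d=np.c_[(uv[:,0]-p['cx'])/f,-(uv[:,1]-p['cy'])/f,-np.ones(len(uv))]
    if c=='wrist':
        T=np.array(p['T_tool_cam']);s=state or read_state()
        Rt=R.from_euler('xyz',s['eef_rot']).as_matrix()
        M=Rt@T[:3,:3];e=Rt@T[:3,3]+s['eef_pos']
    else: M=R.from_euler('xyz',p['attitude']).as_matrix();e=np.array(p['eye'])
    w=d@M.T
    return e+w*((z-e[2])/w[:,2])[:,None]
E
python3 - <<'E'
from h import *
np.set_printoptions(precision=1,suppress=True)
def C(*p): return np.array(p)/[3.752,3.75]+[220,150]
print('unit top front',ray('top',C((75,65),(364,91)),140))
print('handle',ray('top',C((122,353),(262,368)),106))
print('panel top outer',ray('top',C((53,298),(337,325)),129))
print('panel inner corners',ray('top',C((75,278),(320,300)),117))
print('clamp: fork ends, back corners',ray('top',C((534,408),(586,395),(609,480),(558,493)),32))
print('clamp screws',ray('top',C((545,420),(581,410)),37))
s=read_state()
E
```

```text
unit top front [[ 690.5  101.7  140. ]
 [ 671.3 -118.   140. ]]
handle [[472.8  65.9 106. ]
 [462.  -41.5 106. ]]
panel top outer [[513.6 117.  129. ]
 [494.4 -98.2 129. ]]
panel inner corners [[529.5 101.7 117. ]
 [513.8 -85.5 117. ]]
clamp: fork ends, back corners [[ 432.6 -257.9   32. ]
 [ 443.2 -299.4   32. ]
 [ 376.  -316.9   32. ]
 [ 365.5 -276.5   32. ]]
clamp screws [[ 423.1 -266.    37. ]
 [ 431.2 -294.6   37. ]]
```

Candidates in the top crop: two yellow (467,318; 700,350), turquoise (425,455), purple (705,512), and bare aluminium (571,443), plus the bracket (595,220). Only the aluminium one fits: it is uncoloured, forked and has two screws. It sits at about (404,-288) mm, yaw 15°, and its measured size of 70x43 mm agrees. The drawer is about 0.163 open with yaw -5°. I'll hover over the aluminium one and confirm it from near.

Call:
{"name": "carry_out", "arguments": {
  "deltas": [
    {"dp":[40,-21,0],"roll":0,"gripper":1},
    {"dp":[79,-42,0],"roll":0,"gripper":1},
    {"dp":[118,-62,0],"roll":0,"gripper":1},
    {"dp":[157,-83,0],"roll":0,"gripper":1},
    {"dp":[196,-104,0],"roll":0,"gripper":1},
    {"dp":[235,-124,0],"roll":0,"gripper":1},
    {"dp":[274,-145,0],"roll":0,"gripper":1},
    {"dp":[300,-158,0],"roll":0,"gripper":1},
    {"dp":[314,-166,0],"roll":0,"gripper":1},
    {"dp":[314,-166,0],"roll":0,"gripper":1},
    {"dp":[314,-166,0],"roll":0,"gripper":1},
    {"dp":[314,-166,0],"roll":0,"gripper":1}
  ]
}}

```text
clock: 1.4
eef_pos: [403.7, -288.0, 205.4]
eef_rot: [3.142, 0.0, 0.267]
wrist_force: [-0.6, -0.7, -0.6]
finger_gap: 94.2
finger_force: 0.0
```

Run:
```python
from h import *
np.set_printoptions(precision=2,suppress=True)
s=read_state();print(s['clock'],s['eef_pos'],s['eef_rot'],s['wrist_force'])
im=shot('wrist','w1.png')
for d in models.cut_out('wrist','clamp'):
    m=d['region'].astype(np.uint8);hs=im[d['region']].mean(0)
    r=cv2.minAreaRect(ray('wrist',np.argwhere(m)[:,::-1],32,s)[:,:2].astype(np.float32))
    print(round(d['p'],2),d['box'],hs,r)
```

```text
1.4 [ 403.71 -288.03  205.42] [3.14 0.   0.27] [-0.63 -0.66 -0.64]
0.92 [114.9, 119.6, 202.4, 206.8] [ 88.83 189.75 187.26] ((396.99896240234375, -169.0149688720703), (70.96691131591797, 52.95100784301758), 49.96923065185547)
0.83 [174.5, 6.9, 265.7, 104.2] [231.07 229.1  132.23] ((504.059814453125, -203.23928833007812), (73.0021743774414, 44.81456756591797), 58.909759521484375)
0.73 [260.6, 146.7, 304.8, 220.5] [173.2  167.81 167.34] ((406.873779296875, -283.3133850097656), (72.7013931274414, 44.75684356689453), 15.169437408447266)
0.64 [341.8, 219.1, 387.8, 301.7] [144.74  82.85 168.42] ((355.29388427734375, -387.4773254394531), (80.010498046875, 45.70745086669922), 28.746925354003906)
0.56 [373.9, 94.4, 449.1, 181.8] [204.84 199.47 103.13] ((480.76495361328125, -385.3804016113281), (70.65375518798828, 52.47761154174805), 3.591317653656006)
```

View pics/w1.png

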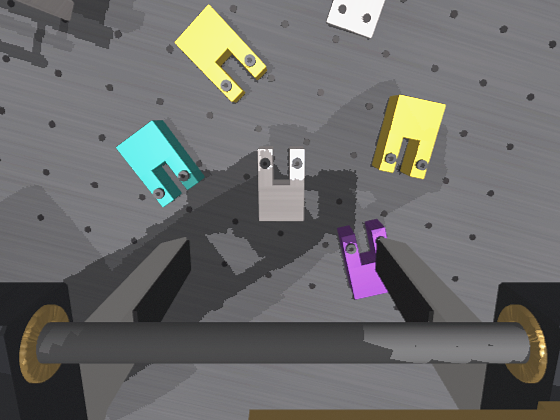

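The aluminium clamp is at (282,185), fork up, aligned with the fingers. Purple (365,260) and turquoise (160,162) are clear of the finger paths at a narrower opening. Going down to grasp.

Call:
{"name": "carry_out", "arguments": {
  "deltas": [
    {"dp":[0,-2,35],"roll":0,"gripper":0.5},
    {"dp":[0,-2,70],"roll":0,"gripper":0.5},
    {"dp":[0,-2,105],"roll":0,"gripper":0.5},
    {"dp":[0,-2,130],"roll":0,"gripper":0.5},
    {"dp":[0,-2,150],"roll":0,"gripper":0.5},
    {"dp":[0,-2,165],"roll":0,"gripper":0.5},
    {"dp":[0,-2,178],"roll":0,"gripper":0.5},
    {"dp":[0,-2,188],"roll":0,"gripper":0.5},
    {"dp":[0,-2,196],"roll":0,"gripper":0.5},
    {"dp":[0,-2,200],"roll":0,"gripper":0.5},
    {"dp":[0,-2,200],"roll":0,"gripper":0.5},
    {"dp":[0,-2,200],"roll":0,"gripper":0.5}
  ]
}}

```text
clock: 2.5
eef_pos: [403.7, -286.0, 5.8]
eef_rot: [3.141, -0.0, 0.267]
wrist_force: [-0.5, -0.6, 0.1]
finger_gap: 70.4
finger_force: 0.0
```

Call:
{"name": "carry_out", "arguments": {
  "deltas": [
    {"dp":[0,0,0],"roll":0,"gripper":-0.3},
    {"dp":[0,0,0],"roll":0,"gripper":-0.3},
    {"dp":[0,0,0],"roll":0,"gripper":-0.3},
    {"dp":[0,0,0],"roll":0,"gripper":-0.3},
    {"dp":[0,0,0],"roll":0,"gripper":-0.3},
    {"dp":[0,0,0],"roll":0,"gripper":-0.3},
    {"dp":[0,0,0],"roll":0,"gripper":-0.3},
    {"dp":[0,0,0],"roll":0,"gripper":-0.3}
  ],
  "newtons": 25
}}

```text
clock: 3.17
eef_pos: [403.7, -285.8, 5.7]
eef_rot: [3.141, -0.0, 0.267]
wrist_force: [-0.8, 1.3, 4.9]
finger_gap: 44.0
finger_force: 25.0
```

Call:
{"name": "carry_out", "arguments": {
  "deltas": [
    {"dp":[0,0,-10],"roll":0,"gripper":-0.3},
    {"dp":[0,0,-30],"roll":0,"gripper":-0.3},
    {"dp":[0,0,-60],"roll":0,"gripper":-0.3},
    {"dp":[0,0,-90],"roll":0,"gripper":-0.3},
    {"dp":[0,0,-120],"roll":0,"gripper":-0.3},
    {"dp":[0,0,-150],"roll":0,"gripper":-0.3},
    {"dp":[0,0,-175],"roll":0,"gripper":-0.3},
    {"dp":[0,0,-190],"roll":0,"gripper":-0.3},
    {"dp":[0,0,-200],"roll":0,"gripper":-0.3},
    {"dp":[0,0,-200],"roll":0,"gripper":-0.3},
    {"dp":[0,0,-200],"roll":0,"gripper":-0.3},
    {"dp":[0,0,-200],"roll":0,"gripper":-0.3}
  ]
}}

```text
clock: 4.17
eef_pos: [403.2, -285.3, 204.2]
eef_rot: [-3.14, 0.001, 0.267]
wrist_force: [0.4, 0.2, -3.0]
finger_gap: 43.5
finger_force: 25.0
```

Call:
{"name": "carry_out", "arguments": {
  "deltas": [
    {"dp":[15,-13,0],"roll":2,"gripper":-0.3},
    {"dp":[40,-34,0],"roll":4,"gripper":-0.3},
    {"dp":[68,-58,0],"roll":7,"gripper":-0.3},
    {"dp":[96,-81,0],"roll":10,"gripper":-0.3},
    {"dp":[124,-105,0],"roll":13,"gripper":-0.3},
    {"dp":[152,-129,0],"roll":15,"gripper":-0.3},
    {"dp":[180,-153,0],"roll":17,"gripper":-0.3},
    {"dp":[206,-175,0],"roll":19,"gripper":-0.3},
    {"dp":[230,-195,0],"roll":20,"gripper":-0.3},
    {"dp":[250,-212,0],"roll":20.4,"gripper":-0.3},
    {"dp":[260,-220,0],"roll":20.4,"gripper":-0.3},
    {"dp":[265,-224,0],"roll":20.4,"gripper":-0.3}
  ]
}}

```text
clock: 5.17
eef_pos: [600.4, 1.6, 203.8]
eef_rot: [3.142, 0.002, -0.087]
wrist_force: [-0.2, -0.1, -2.9]
finger_gap: 43.8
finger_force: 25.0
```

Run:
```python
from h import *
np.set_printoptions(precision=2,suppress=True)
s=read_state();print(s['clock'],s['eef_pos'],s['eef_rot'],s['wrist_force'],s['finger_gap'])
im=shot('wrist','w2.png')
```

```text
5.1667 [600.37   1.62 203.84] [ 3.14  0.   -0.09] [-0.23 -0.11 -2.94] 43.78677731419897
```

View pics/w2.png

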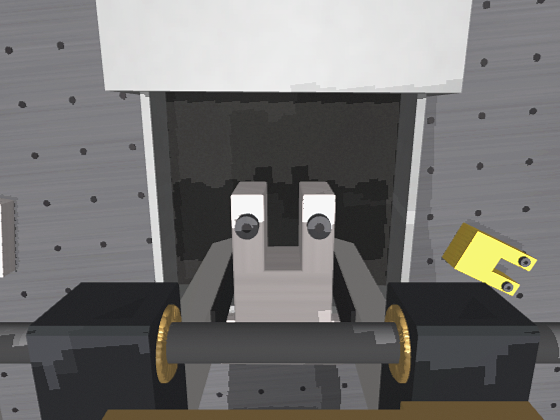

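The clamp is level in the grip at (283,240) and centred between the drawer walls (cols 152–415). The unit's front edge at row 91 is about 83 mm ahead of the TCP (80 expected), so the position is good and I can lower.

Call:
{"name": "carry_out", "arguments": {
  "deltas": [
    {"dp":[0,0,10],"roll":0,"gripper":-0.3},
    {"dp":[0,0,25],"roll":0,"gripper":-0.3},
    {"dp":[0,0,42],"roll":0,"gripper":-0.3},
    {"dp":[0,0,60],"roll":0,"gripper":-0.3},
    {"dp":[0,0,76],"roll":0,"gripper":-0.3},
    {"dp":[0,0,88],"roll":0,"gripper":-0.3},
    {"dp":[0,0,97],"roll":0,"gripper":-0.3},
    {"dp":[0,0,104],"roll":0,"gripper":-0.3},
    {"dp":[0,0,109],"roll":0,"gripper":-0.3},
    {"dp":[0,0,112],"roll":0,"gripper":-0.3},
    {"dp":[0,0,112],"roll":0,"gripper":-0.3},
    {"dp":[0,0,112],"roll":0,"gripper":-0.3}
  ]
}}

```text
clock: 6.22
eef_pos: [600.4, 0.2, 93.9]
eef_rot: [-3.142, -0.001, -0.089]
wrist_force: [-0.5, 0.9, -2.9]
finger_gap: 43.7
finger_force: 25.0
```

Call:
{"name": "carry_out", "arguments": {
  "deltas": [
    {"dp":[0,0,1],"roll":0,"gripper":-0.3},
    {"dp":[0,0,2],"roll":0,"gripper":-0.3},
    {"dp":[0,0,3],"roll":0,"gripper":-0.3},
    {"dp":[0,0,4],"roll":0,"gripper":-0.3},
    {"dp":[0,0,5],"roll":0,"gripper":-0.3},
    {"dp":[0,0,5],"roll":0,"gripper":-0.3}
  ]
}}

```text
clock: 6.72
eef_pos: [600.1, 0.3, 88.2]
eef_rot: [3.142, 0.0, -0.089]
wrist_force: [0.0, -0.0, -2.6]
finger_gap: 43.8
finger_force: 25.0
```

Call:
{"name": "carry_out", "arguments": {
  "deltas": [
    {"dp":[0,0,0.5],"roll":0,"gripper":-0.3},
    {"dp":[0,0,1],"roll":0,"gripper":-0.3},
    {"dp":[0,0,1.5],"roll":0,"gripper":-0.3},
    {"dp":[0,0,2],"roll":0,"gripper":-0.3},
    {"dp":[0,0,2.5],"roll":0,"gripper":-0.3},
    {"dp":[0,0,2.5],"roll":0,"gripper":-0.3},
    {"dp":[0,0,2.5],"roll":0,"gripper":-0.3}
  ]
}}

```text
clock: 7.3
eef_pos: [600.2, 0.3, 85.9]
eef_rot: [-3.142, 0.0, -0.089]
wrist_force: [0.2, -0.3, -2.5]
finger_gap: 43.9
finger_force: 25.0
```

Call:
{"name": "carry_out", "arguments": {
  "deltas": [
    {"dp":[0,0,0.5],"roll":0,"gripper":-0.3},
    {"dp":[0,0,0.5],"roll":0,"gripper":-0.3},
    {"dp":[0,0,0.5],"roll":0,"gripper":-0.3}
  ]
}}

```text
clock: 7.55
eef_pos: [600.1, 0.2, 85.4]
eef_rot: [-3.142, 0.0, -0.089]
wrist_force: [0.4, 0.1, -2.8]
finger_gap: 44.0
finger_force: 25.0
```

Call:
{"name": "carry_out", "arguments": {
  "deltas": [
    {"dp":[0,0,0.5],"roll":0,"gripper":-0.3},
    {"dp":[0,0,0.7],"roll":0,"gripper":-0.3},
    {"dp":[0,0,0.7],"roll":0,"gripper":-0.3},
    {"dp":[0,0,0.7],"roll":0,"gripper":-0.3}
  ]
}}

```text
clock: 7.88
eef_pos: [600.2, 0.3, 84.7]
eef_rot: [-3.142, 0.0, -0.089]
wrist_force: [0.0, 0.2, -2.7]
finger_gap: 43.7
finger_force: 25.0
```

Call:
{"name": "carry_out", "arguments": {
  "deltas": [
    {"dp":[0,0,0.4],"roll":0,"gripper":-0.3},
    {"dp":[0,0,0.4],"roll":0,"gripper":-0.3},
    {"dp":[0,0,0.4],"roll":0,"gripper":-0.3}
  ]
}}

```text
clock: 8.13
eef_pos: [600.4, 0.2, 84.7]
eef_rot: [-3.142, -0.001, -0.089]
wrist_force: [-0.9, 0.3, 2.3]
finger_gap: 44.0
finger_force: 25.0
```

Contact: the vertical force went from -2.7 to +2.3 N at the expected height. Releasing.

Call:
{"name": "carry_out", "arguments": {
  "deltas": [
    {"dp":[0,0,0],"roll":0,"gripper":0.0},
    {"dp":[0,0,0],"roll":0,"gripper":0.1},
    {"dp":[0,0,0],"roll":0,"gripper":0.3},
    {"dp":[0,0,0],"roll":0,"gripper":0.4},
    {"dp":[0,0,0],"roll":0,"gripper":0.4},
    {"dp":[0,0,-5],"roll":0,"gripper":0.4},
    {"dp":[0,0,-15],"roll":0,"gripper":0.4},
    {"dp":[0,0,-35],"roll":0,"gripper":0.4},
    {"dp":[0,0,-60],"roll":0,"gripper":0.4},
    {"dp":[0,0,-85],"roll":0,"gripper":0.4},
    {"dp":[0,0,-110],"roll":0,"gripper":0.4},
    {"dp":[0,0,-110],"roll":0,"gripper":0.4}
  ]
}}

```text
clock: 9.13
eef_pos: [601.9, 0.2, 200.8]
eef_rot: [-3.141, -0.008, -0.089]
wrist_force: [0.7, -0.5, 0.7]
finger_gap: 65.6
finger_force: 0.0
```

Run:
```python
from h import *
s=read_state();print(s['clock'],s['eef_pos'],s['eef_rot'],s['wrist_force'],s['finger_gap'])
a=shot('wrist')
b=shot('side');b=b[140:280,190:360]
cv2.imwrite('pics/w3.png',np.hstack([cv2.resize(a,(400,300)),cv2.resize(b,(364,300),interpolation=2)])[:,:,::-1])
```

```text
9.1333 [6.01873325e+02 1.71230173e-01 2.00780985e+02] [-3.14137315 -0.0084606  -0.08913517] [ 0.69516565 -0.46658178  0.69827779] 65.55150313643601
```

View pics/w3.png

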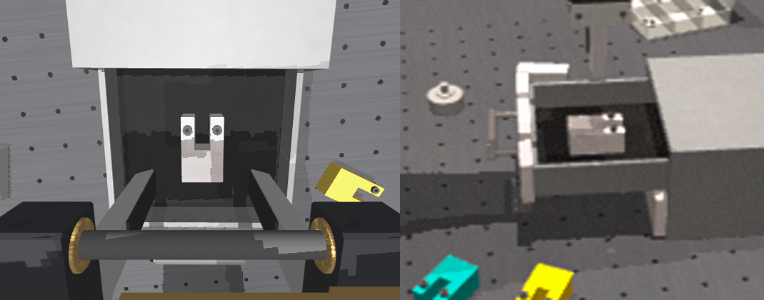

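The clamp sits flat on the drawer floor (wrist 202,150 in the composite; side 597,133), and the gripper is clear. Moving in front of the handle with closed fingers.

Call:
{"name": "carry_out", "arguments": {
  "deltas": [
    {"dp":[-15,0,0],"roll":0,"gripper":-1},
    {"dp":[-40,0,0],"roll":0,"gripper":-1},
    {"dp":[-70,0,0],"roll":0,"gripper":-1},
    {"dp":[-100,0,0],"roll":0,"gripper":-1},
    {"dp":[-130,0,0],"roll":0,"gripper":-1},
    {"dp":[-155,0,0],"roll":0,"gripper":-1},
    {"dp":[-170,0,0],"roll":0,"gripper":-1},
    {"dp":[-177,0,0],"roll":0,"gripper":-1},
    {"dp":[-177,0,0],"roll":0,"gripper":-1},
    {"dp":[-177,0,0],"roll":0,"gripper":-1}
  ],
  "newtons": 10
}}

```text
clock: 10.07
eef_pos: [424.3, 16.0, 194.2]
eef_rot: [3.142, -0.0, -0.089]
wrist_force: [0.7, 0.1, 0.6]
finger_gap: 2.6
finger_force: 0.0
```

Call:
{"name": "carry_out", "arguments": {
  "deltas": [
    {"dp":[0,0,20],"roll":0,"gripper":-1},
    {"dp":[0,0,40],"roll":0,"gripper":-1},
    {"dp":[0,0,60],"roll":0,"gripper":-1},
    {"dp":[0,0,78],"roll":0,"gripper":-1},
    {"dp":[0,0,92],"roll":0,"gripper":-1},
    {"dp":[0,0,102],"roll":0,"gripper":-1},
    {"dp":[0,0,107],"roll":0,"gripper":-1},
    {"dp":[0,0,107],"roll":0,"gripper":-1},
    {"dp":[0,0,107],"roll":0,"gripper":-1}
  ]
}}

```text
clock: 10.82
eef_pos: [424.3, 16.0, 87.4]
eef_rot: [-3.142, 0.0, -0.089]
wrist_force: [0.0, -0.3, -0.4]
finger_gap: 0.7
finger_force: 0.0
```

Call:
{"name": "carry_out", "arguments": {
  "deltas": [
    {"dp":[8,0,0],"roll":0,"gripper":-1},
    {"dp":[16,0,0],"roll":0,"gripper":-1},
    {"dp":[20,0,0],"roll":0,"gripper":-1},
    {"dp":[24,0,0],"roll":0,"gripper":-1},
    {"dp":[28,0,0],"roll":0,"gripper":-1},
    {"dp":[32,0,0],"roll":0,"gripper":-1},
    {"dp":[37,0,0],"roll":0,"gripper":-1},
    {"dp":[43,0,0],"roll":0,"gripper":-1},
    {"dp":[49,0,0],"roll":0,"gripper":-1},
    {"dp":[56,0,0],"roll":0,"gripper":-1},
    {"dp":[63,0,0],"roll":0,"gripper":-1},
    {"dp":[70,0,0],"roll":0,"gripper":-1}
  ]
}}

```text
clock: 11.82
eef_pos: [494.3, 9.7, 87.3]
eef_rot: [3.142, 0.0, -0.089]
wrist_force: [-1.2, -0.7, 0.6]
finger_gap: 0.4
finger_force: 0.7
```

Call:
{"name": "carry_out", "arguments": {
  "deltas": [
    {"dp":[7,0,0],"roll":0,"gripper":-1},
    {"dp":[16,0,0],"roll":0,"gripper":-1},
    {"dp":[25,0,0],"roll":0,"gripper":-1},
    {"dp":[34,0,0],"roll":0,"gripper":-1},
    {"dp":[43,0,0],"roll":0,"gripper":-1},
    {"dp":[52,0,0],"roll":0,"gripper":-1},
    {"dp":[61,0,0],"roll":0,"gripper":-1},
    {"dp":[70,0,0],"roll":0,"gripper":-1},
    {"dp":[78,0,0],"roll":0,"gripper":-1},
    {"dp":[85,0,0],"roll":0,"gripper":-1},
    {"dp":[91,0,0],"roll":0,"gripper":-1},
    {"dp":[96,0,0],"roll":0,"gripper":-1}
  ]
}}

```text
clock: 12.82
eef_pos: [589.8, 1.2, 87.2]
eef_rot: [-3.142, 0.0, -0.089]
wrist_force: [-1.3, -1.1, -0.8]
finger_gap: 0.5
finger_force: 0.6
```

Run:
```python
from h import *
s=read_state();print(s['eef_pos'],s['wrist_force'])
a=shot('wrist')
b=shot('side');b=b[140:280,190:360]
cv2.imwrite('pics/w4.png',np.hstack([cv2.resize(a,(400,300)),cv2.resize(b,(364,300),interpolation=2)])[:,:,::-1])
```

```text
[589.80640109   1.159903    87.23420985] [-1.2945283  -1.14640507 -0.77633191]
```

View pics/w4.png

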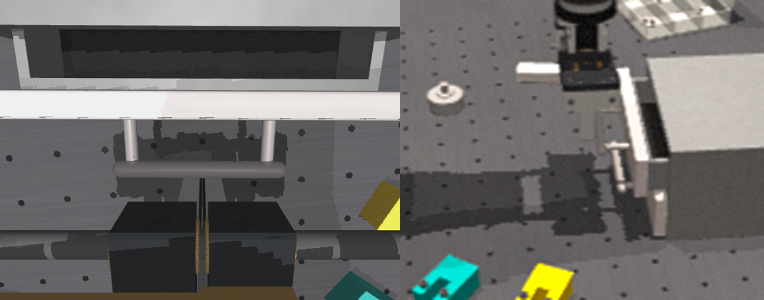

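The handle (200,170) is being pushed squarely and the gap is nearly shut. About 27 mm remain, so I'll creep in.

Call:
{"name": "carry_out", "arguments": {
  "deltas": [
    {"dp":[4,0,0],"roll":0,"gripper":-1},
    {"dp":[8,0,0],"roll":0,"gripper":-1},
    {"dp":[12,0,0],"roll":0,"gripper":-1},
    {"dp":[16,0,0],"roll":0,"gripper":-1},
    {"dp":[19,0,0],"roll":0,"gripper":-1},
    {"dp":[21,0,0],"roll":0,"gripper":-1},
    {"dp":[21,0,0],"roll":0,"gripper":-1}
  ]
}}

```text
clock: 13.5
eef_pos: [610.6, -0.7, 87.4]
eef_rot: [3.142, -0.0, -0.089]
wrist_force: [-0.9, -0.1, -0.6]
finger_gap: 0.3
finger_force: 0.0
```

Call:
{"name": "carry_out", "arguments": {
  "deltas": [
    {"dp":[1,0,0],"roll":0,"gripper":-1},
    {"dp":[2,0,0],"roll":0,"gripper":-1},
    {"dp":[3,0,0],"roll":0,"gripper":-1},
    {"dp":[4,0,0],"roll":0,"gripper":-1},
    {"dp":[4,0,0],"roll":0,"gripper":-1}
  ]
}}

```text
clock: 13.92
eef_pos: [614.3, -1.0, 87.4]
eef_rot: [-3.142, -0.0, -0.089]
wrist_force: [-0.2, 0.1, -0.5]
finger_gap: 0.2
finger_force: 0.1
```

Call:
{"name": "carry_out", "arguments": {
  "deltas": [
    {"dp":[0.7,0,0],"roll":0,"gripper":-1},
    {"dp":[1.4,0,0],"roll":0,"gripper":-1},
    {"dp":[2,0,0],"roll":0,"gripper":-1},
    {"dp":[2,0,0],"roll":0,"gripper":-1}
  ]
}}

```text
clock: 14.25
eef_pos: [616.2, -1.2, 87.4]
eef_rot: [-3.142, -0.0, -0.089]
wrist_force: [0.2, 0.3, -0.1]
finger_gap: 0.4
finger_force: 0.2
```

Call:
{"name": "carry_out", "arguments": {
  "deltas": [
    {"dp":[0.7,0,0],"roll":0,"gripper":-1},
    {"dp":[1.4,0,0],"roll":0,"gripper":-1},
    {"dp":[2,0,0],"roll":0,"gripper":-1},
    {"dp":[2,0,0],"roll":0,"gripper":-1}
  ]
}}

```text
clock: 14.58
eef_pos: [617.9, -1.3, 87.3]
eef_rot: [3.142, 0.001, -0.089]
wrist_force: [-3.9, -0.3, 2.8]
finger_gap: 0.5
finger_force: 2.1
```

Force is rising. Push a little more to make sure it is on the stop.

Call:
{"name": "carry_out", "arguments": {
  "deltas": [
    {"dp":[0.7,0,0],"roll":0,"gripper":-1},
    {"dp":[1.4,0,0],"roll":0,"gripper":-1},
    {"dp":[1.4,0,0],"roll":0,"gripper":-1},
    {"dp":[1.4,0,0],"roll":0,"gripper":-1}
  ]
}}

```text
clock: 14.92
eef_pos: [618.0, -1.4, 87.3]
eef_rot: [3.141, 0.004, -0.089]
wrist_force: [-15.7, 0.6, 7.9]
finger_gap: 0.7
finger_force: 7.6
```

On the stop. Backing straight off, then up and away.

Call:
{"name": "carry_out", "arguments": {
  "deltas": [
    {"dp":[-1,0,0],"roll":0,"gripper":-1},
    {"dp":[-3,0,0],"roll":0,"gripper":-1},
    {"dp":[-8,0,0],"roll":0,"gripper":-1},
    {"dp":[-20,0,0],"roll":0,"gripper":-1},
    {"dp":[-40,0,0],"roll":0,"gripper":-1},
    {"dp":[-65,0,0],"roll":0,"gripper":-1},
    {"dp":[-90,0,-10],"roll":0,"gripper":-1},
    {"dp":[-115,0,-30],"roll":0,"gripper":-1},
    {"dp":[-140,0,-55],"roll":0,"gripper":-1},
    {"dp":[-160,0,-80],"roll":0,"gripper":-1},
    {"dp":[-160,0,-90],"roll":0,"gripper":-1},
    {"dp":[-160,0,-90],"roll":0,"gripper":-1}
  ]
}}

```text
clock: 15.92
eef_pos: [460.9, 12.8, 180.0]
eef_rot: [-3.141, -0.006, -0.089]
wrist_force: [0.2, 0.7, 0.8]
finger_gap: 0.5
finger_force: 0.0
```

Run:
```python
from h import *
s=read_state();print(s['clock'],s['eef_pos'],s['wrist_force'])
a=shot('wrist')
b=shot('side');b=b[140:280,190:360]
cv2.imwrite('pics/w5.png',np.hstack([cv2.resize(a,(400,300)),cv2.resize(b,(364,300),interpolation=2)])[:,:,::-1])
```

```text
15.9167 [460.94476176  12.81752454 179.98461089] [0.2094815  0.73202155 0.8092481 ]
```

View pics/w5.png

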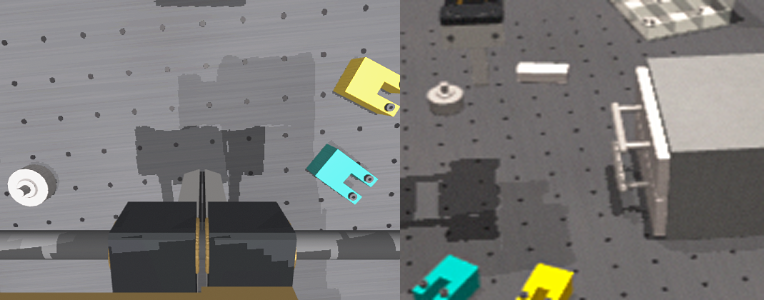

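The side view shows the panel flush with the unit (660,110) and the robot clear of everything.

```bash
python3 -c "
from h import *
print(manip.sign_off())"
```

```text
the job is handed in; nothing more can be done
None
```

The aluminium clamp lies flat inside the top drawer and the drawer is shut on its stop; the arm is clear of everything, and the job was handed in at about 16 s.

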